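# Reset the air throttle of a press-in jig by counting clicks

### The job

Set up the air of the press-in jig for the next batch: first screw the blank throttle knob clockwise, gently, home to its closed stop without forcing the needle into its seat, then open it anticlockwise by exactly three clicks from there. After that swing the shut-off lever fully round to open, in line with its pipe, and leave the small return knob and everything else on the bench as they are.

Things in the scene. Friction and masses are not known exactly. Their poses are not given: they have to be found in the camera images.
- jig: Fixed press-in jig: aluminium plate 250 (x) by 500 (y) by 12 mm on the bench; origin at the centre of its underside, z up. Far half: air cylinder (75 mm square end caps, tops 90 mm above the bench), nest at +y, filter-regulator (118 mm tall) at jig (65, -218) mm. Near half, on x = -45 mm: shut-off valve (y = -125) and throttle (y = 75), joined by a steel pipe along y, top 40 mm above the bench
- throttle_knob: Throttle knob: blank black bar 44 mm long (its x), 12 thick (its y), 30 tall, both ends alike, on a vertical axis. Origin: on the axis at the bar's underside, 70 mm above the bench. Clockwise from above closes. The cartridge was screwed in at any angle and the knob can stand at any click, so the bar's direction does not tell how far it is open
- throttle_top (a point): On the knob's axis, on top of the throttle's 72 mm square block, 54 mm above the bench; the hexagonal gland there, 32 mm across corners, reaches 61 mm. The knob clicks every 30 degrees: about 0.13 N m to pass, then a spring ball draws it on to the next click. It starts four to seven clicks open; the open stop is at nine
- needle_top (a point): Top of the throttle needle, a 6 mm steel stem that rises through the middle of the bar without turning: 103.5 mm above the bench (3.5 mm above the bar) when closed, 0.25 mm more for each click open (3 mm a turn), far less than the readings' noise, so the clicks must be felt or counted
- needle_seat (a point): On the knob's axis, 26 mm above the bench, inside the block. The closed stop is click 0. Past it the needle meets its soft seat: the torque climbs to 0.3 N m within 0.06 rad and to 0.5 N m at 0.2 rad, where the seat is spoilt; let go, the knob springs back to click 0. Flat pads 16 mm wide slip round the bar at about 0.02 N m per newton of grip
- air_lever (a joint): Angle of the shut-off lever about its vertical axis (point valve_pivot). 0: shut, the lever points to the jig's -x, across the pipe. 1.571: fully open against its stop, it points to the jig's -y, in line with the pipe (it swings anticlockwise seen from above). It stays where it is left; turning takes about 0.15 N m
- valve_pivot (a point): On the axis of the shut-off lever, at the height of the lever's middle, 68 mm above the bench; the plated valve body under it is 36 mm wide, its boss top 62 mm above the bench
- lever_end (a point): The outer end of the shut-off lever, 78 mm from its axis, at mid height of the grip; the black grip sleeve covers the last 50 mm, 16 mm wide and 14 mm tall, from 60 to 74 mm above the bench, free below
- return_knob (a joint): Angle of the small round knurled return knob (22 mm across, top 123 mm above the bench) on the cylinder's front end cap, at jig (65, 12) mm; leave it alone
- spare_plug: Loose plated plug, 26 mm across, 18 mm tall, standing on the jig's plate in front of the pipe between the valve and the throttle; origin at the centre of its foot
- pump_housing: Black pump housing, 68 mm across, 42 mm tall, standing in the jig's nest; origin at the centre of its foot
- wrench: Steel wrench 170 mm long lying on the bench; origin about its middle, on the bench
- screwdriver: Black-handled screwdriver 190 mm long lying on the bench; origin about its middle, on the bench
- drive_module: Black drive module 85 by 65 by 26 mm lying on the bench; origin at the centre of its underside

How it is judged:
By the outcome, as a careful person would: the job done as asked, in the order asked, and still so for the second after the job is handed in, with the robot touching nothing.
It also fails if it takes over 72 s, if anything falls off the work surface, if the arm or the gripper's body presses on something with over 40 N, if the wrist force passes 120 N, or if a joint passes its speed limit or range.

### The arm

A 6-joint arm with a two-finger parallel gripper is mounted at the origin on the work surface. World frame = base frame: x ahead of the robot, y to its left, z up, the work surface at z = 0. Lengths are in mm, angles in rad, forces in N, time in s.
With the tool pointing down it reaches from about 325 to 750 mm from the base axis. Payload 7.6 kg.
Tool frame: the origin (TCP) lies on the mounting face of the last link; the fingertips stand 173 mm ahead of it and the grasp point (between the pads) lies 155 mm ahead of it; x points along the fingers, z is the direction in which the jaws open and shut, and the axes are right-handed (so a half turn about x gives the same grasp; the last joint's range is limited). The gripper opens to 85 mm and grips with 20 to 120 N. Pads are 22 mm wide; open, the fingers measure 114 mm over their backs; the gripper's body (76 mm by 85 mm) begins 54 mm behind the grasp point. The pads swing forward as they close: fully open they stand 13 mm farther back than shut.
Start: joints at [-1.17, 0.052, 1.401, -0, 1.689, -0.07], TCP at [238.16, -467.877, 404.723] pointing down, gripper open.
Joint ranges: [-2.9, 2.9], [-0.91, 2.17], [0.12, 2.37], [-1.06, 4.2], [0.26, 2.73], [-2.93, 2.93]. Speed limits (rad/s): [2.57, 2.57, 3.01, 3.14, 3.14, 3.14].

### API

Orientations are given as a unit quaternion [x, y, z, w].
In Python, from station import observe, capture, camera_model, close_job, look_for gives the robot as it stands. The module is installed in compiled form; this text tells all that it offers.
- The arm moves only by the tool move_arm, never from a script. Its argument "rows" is a list of rows, each a list of 6 numbers: the shift along the tool's x, y, z in m, then the turn, a rotation vector about the tool's x, y, z in units of 8 degrees (1.0 is 8 degrees). A call has 1 to 20 rows; each row shifts and turns the pose as measured when the row begins, along the tool's axes as they then stand; what a row does not reach is not made up. A row lasts 1/8 s, in which the tool goes at most 62.5 mm and 10.7 degrees, less where a joint would pass 70% of its speed; a pose out of reach is approached as far as the arm can. A call with a gripper value outside its range is refused whole. "jaw" is the finger opening in m, from 0 to 0.0854, set as the call begins (left out, the last holds). The fingers move at their own pace and stop on an object; "force" is the grip in N (left out, the last holds). Time passes only in rows, so rows that do not move let the fingers close. It gives the time, the measured TCP pose, the force and the opening at its end, in the units of the state.
- observe(): the state, without advancing time (a new reading comes with each control period).
- capture(name): name is "side" or "top" or "wrist"; returns (picture, depth): 384x512x3 uint8, red, green, blue; 384x512 float32, mm along the optical axis (not along the pixel's ray), 0 where there is no reading.
- camera_model(name): a dict with "fx", "fy", "cx", "cy" (pixels), "rvec" (rotation vector, rad) and "tvec" (3), from world to camera coordinates, as OpenCV has them. Camera axes: x right, y down, z forward; pixel columns grow to the right and rows downward; lengths in mm; the calibration is good to about 2 mm. A picture is of the moment at which its call begins: read the wrist's pose just before it. camera_model takes no time and is no camera call; for the wrist camera it gives the pose at the moment of the call.
- close_job(): hands the job in, once; it reports no verdict.
Trained networks look in the newest picture that a camera, given by its name, has taken for a name from the list of things; names that differ only in an ending like _2 or _b are one class to them, and where a whole thing is asked for, a point or a joint stands for the part that bears it (a point fixed in the world has none). Each returns a list of dicts, best first, with "p" (0 to 1); they miss things now and then, are a little off and sometimes report something else, mostly with a low value. They report only what shows in the picture. A call takes as long as a camera call.
- look_for(thing, camera): "centre" ([x, y, z] in mm, in world coordinates, good to about 4 mm: the middle of the surface that is visible of it).
The state is a dict: "time": time; "qpos": joint angles; "qvel": joint speeds; "effort": joint torques, N m; "eef_pos": TCP position; "orientation": TCP orientation; "contact_force": force on the tool from outside, world axes, zero at the start; "moment": the same for the moment, N m; "width": finger opening in mm.
Only numpy, scipy, OpenCV 4.12 (cv2) and the standard library are available. Lean on these libraries where they do the work, as an engineer would, in place of code of your own. Each camera call takes 0.05 s, during which the arm holds its last target.

## Working session

There is one attempt and no reset: what is moved stays moved. The work goes in short steps, Python scripts to look and compute and a tool call to move; the robot and the scene stay as the last step left them, time stands still between calls to the robot, and variables do not carry over. Pictures are saved under pics/ and viewed, and the job is handed in when it is done.

Besides the shell and the picture viewer there is one more tool, called after "Request:" as name([rows], argument=value, ...), one row to a line, values as JSON. move_arm: Moves the arm, as the interface text tells. Its arguments: {"type":"object","properties":{"rows":{"type":"array","items":{"type":"array","items":{"type":"number"}}},"jaw":{"type":"number"},"force":{"type":"number"}},"required":["rows"]}

```bash
mkdir -p pics
python3 - <<'E'
from station import *
import cv2,numpy as np
s=observe();print(s)
for n in("top","side","wrist"):
    p,d=capture(n);cv2.imwrite(f"pics/{n}0.png",p[:,:,::-1]);np.savez(f"{n}0.npz",p=p,d=d);print(n,camera_model(n))
for t in("jig","throttle_knob","air_lever","lever_end","needle_top","spare_plug"):
    for c in("top","side"):
        print(t,c,look_for(t,c)[:2])
E
```

```text
{'time': 0.0, 'qpos': array([-1.17031292e+00,  5.28421686e-02,  1.40173477e+00, -5.94628194e-06,
        1.68863032e+00, -7.03217752e-02]), 'qvel': array([-0.00116593, -0.00114291, -0.00111226, -0.00079629,  0.00044699,
        0.00151167]), 'effort': array([-1.01850983e-03, -3.81659067e+01, -3.60195601e+01, -9.56652639e-05,
        6.13401731e-03,  1.41118102e-05]), 'eef_pos': array([ 238.13904697, -467.84667991,  403.86431509]), 'orientation': array([ 0.36992324,  0.60329289, -0.36926297,  0.60236147]), 'contact_force': array([-0.23145096,  0.37561899,  0.07509265]), 'moment': array([ 0.02005258, -0.0161638 , -0.03504958]), 'width': 85.42774330299504}
top {'fx': 388.6856783261735, 'fy': 388.6856783261735, 'cx': 253.94571718857475, 'cy': 193.71049683353482, 'rvec': array([ 2.19721311, -2.22019598,  0.06668458]), 'tvec': array([1.13657228e+00, 4.98064097e+02, 1.28522591e+03])}
side {'fx': 485.0123076196222, 'fy': 485.0123076196222, 'cx': 259.81051191136356, 'cy': 194.31243167275707, 'rvec': array([ 0.27782771, -2.71545869,  1.35667973]), 'tvec': array([ 510.93401593,  154.17571321, 1
[... 312 characters left out ...]
 155.4, 50.9], 'p': 0.61}]
jig side [{'centre': [557.0, 81.5, 6.6], 'p': 0.82}]
throttle_knob top [{'centre': [517.0, 100.6, 99.6], 'p': 0.42}]
throttle_knob side [{'centre': [461.5, -95.2, 70.0], 'p': 0.74}, {'centre': [507.7, 106.8, 88.3], 'p': 0.45}]
air_lever top [{'centre': [463.6, -98.6, 75.8], 'p': 0.46}]
air_lever side [{'centre': [463.1, -96.5, 72.1], 'p': 0.72}, {'centre': [358.3, 330.6, -0.4], 'p': 0.54}]
lever_end top [{'centre': [462.1, -94.9, 76.4], 'p': 0.56}]
lever_end side [{'centre': [465.6, -93.7, 71.5], 'p': 0.43}, {'centre': [450.4, 18.5, 29.4], 'p': 0.2}]
needle_top top []
needle_top side []
spare_plug top [{'centre': [622.6, 25.8, 121.6], 'p': 0.72}]
spare_plug side []
```

View pics/top0.png

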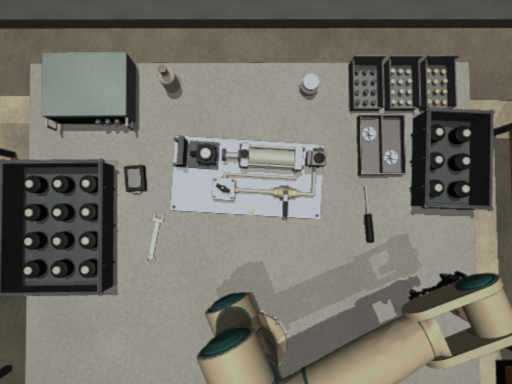

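View pics/side0.png

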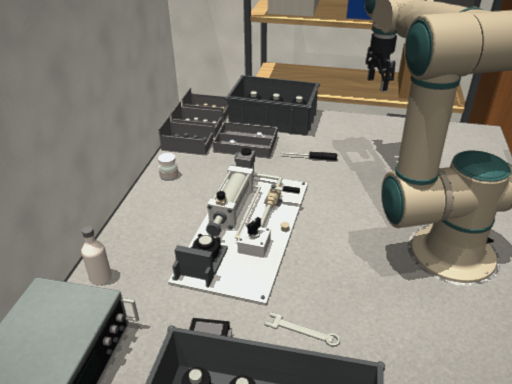

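```bash
cat > h.py <<'E'
import numpy as np,cv2
from station import *
def cloud(n,d,cm=None):
    m=cm or camera_model(n);R=cv2.Rodrigues(m['rvec'])[0]
    v,u=np.mgrid[:384,:512]
    c=np.stack([(u-m['cx'])/m['fx']*d,(v-m['cy'])/m['fy']*d,d],-1)
    return (c-m['tvec'])@R
E
python3 - <<'E'
from h import *
for n in("top","side"):
    f=np.load(n+"0.npz");p,d=f['p'],f['d'];w=cloud(n,d);ok=d>0
    def sel(c,zl,zh,r):
        m=ok&(np.hypot(w[...,0]-c[0],w[...,1]-c[1])<r)&(w[...,2]>zl)&(w[...,2]<zh);return m
    m=sel((515,102),92,103,32);q=w[m];
    r=cv2.minAreaRect(q[:,:2].astype(np.float32));print(n,'knob',len(q),q.mean(0),r)
    m=sel((470,-97),64,84,60);q=w[m];r=cv2.minAreaRect(q[:,:2].astype(np.float32));print('lever',len(q),q.mean(0),r)
    m=sel((515,102),48,60,60);q=w[m];r=cv2.minAreaRect(q[:,:2].astype(np.float32));print('block',len(q),q.mean(0),r)
    m=ok&(np.abs(w[...,2]-12)<4)&(np.abs(w[...,0]-560)<250)&(np.abs(w[...,1])<350);q=w[m];r=cv2.minAreaRect(q[:,:2].astype(np.float32));print('plate',len(q),r)
E
```

```text
top knob 46 [515.33636779  97.24473939  99.11331581] ((514.9080810546875, 97.13754272460938), (41.37547302246094, 11.21452808380127), 63.05936050415039)
lever 126 [463.1844926  -99.44364099  71.35659609] ((465.2205810546875, -100.05957794189453), (16.04896354675293, 83.29869079589844), 87.7674560546875)
block 404 [514.40700814  96.50865241  53.91845154] ((515.1197509765625, 95.47184753417969), (75.98603057861328, 71.60196685791016), 85.85096740722656)
plate 5888 ((561.8671875, -3.648193359375), (689.4489135742188, 493.9004211425781), 89.91490936279297)
side knob 76 [516.92292055  99.02127778  98.65423216] ((517.9647216796875, 97.90335083007812), (45.32569885253906, 14.327600479125977), 65.65962982177734)
lever 151 [467.23767033 -97.74995541  71.05534359] ((469.77874755859375, -99.8218994140625), (22.295217514038086, 85.76445007324219), 88.1737060546875)
block 442 [515.22574715 106.88549316  54.25281692] ((518.0858764648438, 98.86402130126953), (76.42731475830078, 72.32807922363281), 86.8162841796875)
plate 5982 ((570.4298095703125, 3.622772216796875), (381.3990478515625, 776.3694458007812), 11.151850700378418)
```

Run:
```python
from h import *
from scipy.spatial.transform import Rotation as Ro
s=observe();print(Ro.from_quat(s['orientation']).as_matrix().round(3), s['orientation'])
# plate front edge from top pic: 
f=np.load("top0.npz");p,d=f['p'],f['d'];w=cloud("top",d)
g=p.astype(int);m=((g.min(-1)>185)&(d>0)&(abs(w[...,2]-12)<12)).astype(np.uint8)
n,l,st,c=cv2.connectedComponentsWithStats(m)
k=1+st[1:,4].argmax();print(st[k]);q=w[l==k]
print(cv2.minAreaRect(q[:,:2].astype(np.float32)))
big=cv2.resize(p[120:230,160:335,::-1],None,fx=4.5,fy=4.5,interpolation=2);cv2.imwrite("pics/topz.png",big)
```

```text
[[ 0.     0.891  0.454]
 [-0.     0.454 -0.891]
 [-1.     0.     0.   ]] [ 0.36957932  0.60277596 -0.3696316   0.60286378]Traceback (most recent call last):
  File "<stdin>", line 8, in <module>
ValueError: attempt to get argmax of an empty sequence
```

Request:
move_arm([
  [0,0.042,-0.0315,0,0,0],
  [0,0.042,-0.0315,0,0,0],
  [0,0.042,-0.0315,0,0,0],
  [0,0.042,-0.0315,0,0,0],
  [0,0.042,-0.0315,0,0,0],
  [0,0.042,-0.0315,0,0,0],
  [0,0.042,-0.0315,0,0,0],
  [0,0.042,-0.0315,0,0,0],
  [0,0.042,-0.0315,0,0,0],
  [0,0.042,-0.0315,0,0,0],
  [0,0.042,-0.0315,0,0,0],
  [0,0.042,-0.0315,0,0,0],
], jaw=0.045, force=20)

```text
time: 2.25
eef_pos: [522.8, 113.0, 406.2]
orientation: [0.372, 0.599, -0.371, 0.604]
contact_force: [1.5, -0.2, 0.6]
width: 44.8
```

Request:
move_arm([
  [0,0,0,-1.3,0,0],
  [0,0,0,-1.3,0,0],
  [0,0,0,-1.3,0,0],
  [0,0,0,-1.3,0,0],
  [0,0,0,-1.3,0,0],
  [0,0,0,-1.3,0,0],
  [0,0,0,-1.3,0,0],
  [0,0,0,-1.3,0,0],
  [0,0,0,-1.3,0,0],
  [0,0,0,-1.3,0,0],
  [0,0,0,-1.3,0,0],
  [0,0,0,-1.3,0,0],
  [0,0,0,-1.3,0,0],
  [0,0,0,-1.3,0,0],
  [0,0,0,-1.3,0,0],
  [0,0,0,-1.3,0,0],
  [0,0,0,-1.3,0,0],
  [0,0,0,-1.3,0,0],
])

```text
time: 4.5
eef_pos: [523.8, 117.4, 404.7]
orientation: [0.642, -0.299, -0.639, -0.299]
contact_force: [0.3, 0.1, -0.7]
width: 45.1
```

```bash
cat >> h.py <<'E'
from scipy.spatial.transform import Rotation as Ro
def st():
    s=observe();R=Ro.from_quat(s['orientation']).as_matrix()
    yz=np.degrees(np.arctan2(R[1,2],R[0,2]));
    print('t%.2f'%s['time'],'pos',s['eef_pos'].round(1),'yawz %.2f'%yz,'tilt',R[:2,0].round(4),'q6 %.1f'%np.degrees(s['qpos'][5]),'F',s['contact_force'].round(2),'M',s['moment'].round(3),'eff6 %.3f'%s['effort'][5],'w %.1f'%s['width'])
    return s,R
E
python3 - <<'E'
from h import *
st()
E
```

```text
t4.50 pos [523.8 117.4 404.7] yawz 129.98 tilt [ 0.0038 -0.0016] q6 -121.3 F [ 0.3   0.08 -0.68] M [-0.008  0.001  0.013] eff6 1.990 w 45.1
```

Request:
move_arm([
  [0,0,0,-1.0,0,0],
  [0,0,0,-1.0,0,0],
  [0,0,0,-1.0,0,0],
  [0,0,0,0,0,0],
])

```text
time: 5.0
eef_pos: [523.8, 117.4, 404.7]
orientation: [0.691, -0.155, -0.689, -0.154]
contact_force: [-1.0, -0.5, -0.1]
width: 45.2
```

Run:
```python
from h import *
st();cm=camera_model("wrist");R=cv2.Rodrigues(cm['rvec'])[0];print('cam',-R.T@cm['tvec'],R[2])
p,d=capture("wrist");np.savez("wrist1.npz",p=p,d=d,**cm);cv2.imwrite("pics/w1.png",p[:,:,::-1])
w=cloud("wrist",d,cm);ok=d>0
def rect(name,c,zl,zh,r):
    m=ok&(np.hypot(w[...,0]-c[0],w[...,1]-c[1])<r)&(w[...,2]>zl)&(w[...,2]<zh);q=w[m]
    if len(q)>5: print(name,len(q),q.mean(0).round(1),cv2.minAreaRect(q[:,:2].astype(np.float32)))
rect('knob',(515,97),94,102,32);rect('needle',(515,97),102.2,108,32);rect('block',(515,97),48,58,60);rect('lever',(465,-100),60,80,60)
p,d=capture("top");cv2.imwrite("pics/top1.png",p[:,:,::-1])
```

```text
t5.00 pos [523.8 117.4 404.7] yawz 154.77 tilt [ 0.0038 -0.0016] q6 -146.1 F [-1.05 -0.46 -0.05] M [ 0.031 -0.034 -0.004] eff6 -0.740 w 45.2
cam [488.73532588  42.4397004  374.66751199] [ 0.14060958  0.28963864 -0.9467515 ]
knob 628 [515.6  94.5 100.4] ((516.0223999023438, 95.31068420410156), (43.36499786376953, 11.97903060913086), 63.29111862182617)
needle 63 [516.5  96.1 105. ] ((516.5797119140625, 94.96723937988281), (38.3955078125, 6.987420082092285), 62.1958122253418)
block 4016 [514.7  92.2  54.7] ((516.306884765625, 95.80474853515625), (72.41658782958984, 72.02903747558594), 85.95976257324219)
```

View pics/w1.png

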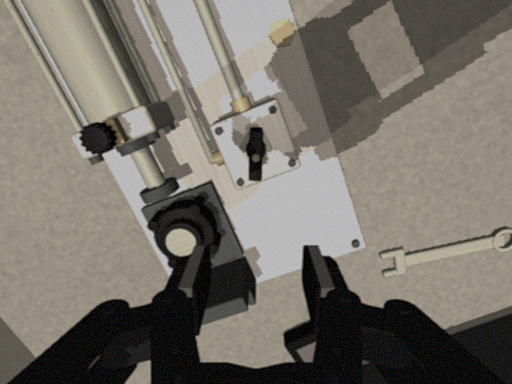

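Request:
move_arm([
  [0,0.0231,-0.0018,0.18,0,0],
  [0.04,0,0,0,0,0],
  [0.04,0,0,0,0,0],
  [0,0,0,0,0,0],
])

```text
time: 5.6
eef_pos: [515.7, 94.9, 323.9]
orientation: [0.689, -0.167, -0.685, -0.167]
contact_force: [0.1, 0.0, -0.5]
width: 45.2
```

```bash
cat > look.py <<'E'
from h import *
import sys
s,_=st();cm=camera_model("wrist")
p,d=capture("wrist");cv2.imwrite(f"pics/{sys.argv[1]}.png",p[:,:,::-1])
w=cloud("wrist",d,cm);ok=d>0
def rect(name,c,zl,zh,r):
    m=ok&(np.hypot(w[...,0]-c[0],w[...,1]-c[1])<r)&(w[...,2]>zl)&(w[...,2]<zh);q=w[m]
    if len(q)>5: print(name,len(q),q.mean(0).round(1),cv2.minAreaRect(q[:,:2].astype(np.float32)))
rect('knob',(516,95.5),94,102,32);rect('needle',(516,95.5),102.5,108,8);rect('block',(516,96),48,58,55)
E
python3 look.py w2
```

```text
t5.60 pos [515.7  94.9 323.9] yawz 152.63 tilt [ 0.0061 -0.0014] q6 -146.2 F [ 0.06  0.02 -0.48] M [-0.023  0.027  0.021] eff6 -0.014 w 45.2
knob 1081 [515.   93.7 100.3] ((516.12744140625, 95.57882690429688), (44.281436920166016, 11.835259437561035), 63.15193557739258)
needle 85 [515.8  95.1 105.6] ((516.1043090820312, 95.47834777832031), (6.28213357925415, 5.080624580383301), 62.72474670410156)
block 6223 [513.7  90.7  54.7] ((516.2360229492188, 95.3602523803711), (71.81849670410156, 72.21255493164062), 85.98175811767578)
```

View pics/w2.png

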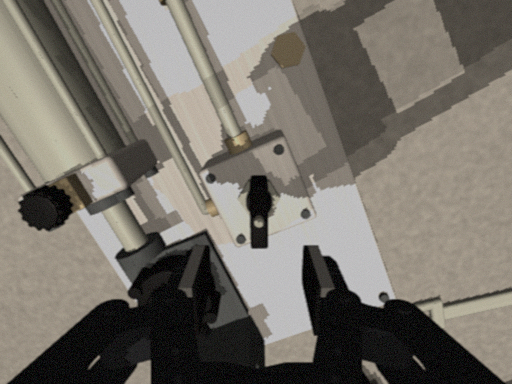

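Request:
move_arm([
  [0,-0.0007,-0.0001,-0.06,-0.044,0.011],
  [0.03,0,0,0,0,0],
  [0.03,0,0,0,0,0],
  [0.02,0,0,0,0,0],
  [0,0,0,0,0,0],
])

```text
time: 6.28
eef_pos: [520.3, 96.6, 255.4]
orientation: [0.694, -0.162, -0.681, -0.167]
contact_force: [-0.1, -0.8, 0.4]
width: 45.2
```

```bash
python3 look.py w3
```

```text
t6.28 pos [520.3  96.6 255.4] yawz 153.10 tilt [0.02   0.0029] q6 -146.6 F [-0.13 -0.77  0.44] M [ 0.004 -0.022  0.038] eff6 -0.001 w 45.2
knob 2729 [513.8  93.6  99.9] ((521.079833984375, 94.586669921875), (48.710716247558594, 51.51839828491211), 25.39501953125)
needle 192 [515.8  95.1 105.5] ((515.9298706054688, 95.45520782470703), (6.743706226348877, 5.870837688446045), 46.62762451171875)
block 10679 [513.6  88.   54.7] ((516.0376586914062, 95.52188110351562), (72.26384735107422, 72.04769897460938), 86.11017608642578)
```

View pics/w3.png

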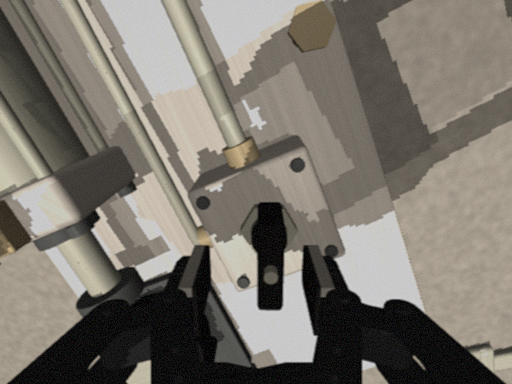

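```bash
cat >> h.py <<'E'
def need(xyz,yz):
    "rows step needed to have TCP at xyz, tool down, tool z yaw yz(deg)"
    s,R=st();a=np.radians(yz);z=np.array([np.cos(a),np.sin(a),0]);x=np.array([0,0,-1.]);T=np.stack([x,np.cross(z,x),z],1)
    print('shift mm',(R.T@(np.array(xyz)-s['eef_pos'])).round(2),'turn',(Ro.from_matrix(R.T@T).as_rotvec()/np.radians(8)).round(3))
E
python3 - <<'E'
from h import *
need((516.1,95.5,242),153.15);print(observe()['qpos'],observe()['qvel'])
E
```

```text
t6.33 pos [520.6  96.6 256.6] yawz 153.10 tilt [0.0223 0.0031] q6 -146.6 F [-0.28 -0.17  0.13] M [-0.024  0.051 -0.006] eff6 0.001 w 44.8
shift mm [14.52  3.21  3.82] turn [-0.006 -0.132  0.092]
[ 1.13576492e-01  1.58975939e-01  1.58741780e+00  6.05451158e-04
  1.37272428e+00 -2.55870636e+00] [-0.00036813 -0.01692069 -0.01741392 -0.00102537 -0.00038462 -0.00109907]
```

Request:
move_arm([
  [0.007,0.0032,0.0038,-0.006,-0.132,0.092],
  [0,0,0,0,0,0],
  [0,0,0,0,0,0],
])

```text
time: 6.7
eef_pos: [516.5, 95.6, 252.9]
orientation: [0.689, -0.164, -0.686, -0.165]
contact_force: [0.3, 0.9, -0.3]
width: 44.9
```

Run:
```python
from h import *
need((516.1,95.5,242),153.15);print(observe()['qvel'])
```

```text
t6.70 pos [516.5  95.6 252.9] yawz 153.15 tilt [0.0042 0.0005] q6 -146.7 F [ 0.35  0.85 -0.31] M [ 0.011 -0.014  0.02 ] eff6 -0.000 w 44.9
shift mm [10.9   0.28  0.4 ] turn [ 0.001 -0.025  0.016]
[-0.00068869 -0.00264074  0.00319013  0.00156591  0.00788983 -0.00065246]
```

Request:
move_arm([
  [0.006,0.0003,0.0004,0,-0.025,0.016],
  [0.005,0,0,0,0,0],
  [0,0,0,0,0,0],
])

```text
time: 7.08
eef_pos: [516.1, 95.5, 241.3]
orientation: [0.688, -0.164, -0.688, -0.164]
contact_force: [-0.5, -0.1, -0.1]
width: 44.7
```

Run:
```python
from h import *
need((516.1,95.5,242),153.15);print(observe()['qvel'])
```

```text
t7.08 pos [516.1  95.5 241.3] yawz 153.15 tilt [0.     0.0001] q6 -146.7 F [-0.46 -0.12 -0.08] M [-0.     0.017 -0.002] eff6 0.000 w 44.7
shift mm [-0.68 -0.05 -0.01] turn [ 0. -0.  0.]
[ 0.00195687 -0.0015428  -0.00418406  0.00142809 -0.00068656  0.0004114 ]
```

Request:
move_arm([
  [0,0,0,0,0,0],
  [0,0,0,0,0,0],
  [0,0,0,0,0,0],
  [0,0,0,0,0,0],
  [0,0,0,0,0,0],
], jaw=0.0, force=20)

```text
time: 7.7
eef_pos: [515.9, 95.6, 241.3]
orientation: [-0.687, 0.164, 0.688, 0.164]
contact_force: [-1.3, 0.4, 0.2]
width: 11.7
```

Run:
```python
from h import *
need((516.1,95.5,242),153.15)
```

```text
t7.70 pos [515.9  95.6 241.3] yawz 153.16 tilt [-0.001   0.0003] q6 -146.7 F [-1.29  0.45  0.22] M [ 0.046  0.134 -0.037] eff6 -0.002 w 11.7
shift mm [-0.66  0.01 -0.21] turn [ 0.001  0.007 -0.001]
```

Request:
move_arm([
  [0,0,0,0.5,0,0],
  [0,0,0,0,0,0],
])

```text
time: 7.95
eef_pos: [515.9, 95.6, 241.4]
orientation: [-0.681, 0.188, 0.682, 0.188]
contact_force: [-0.4, -0.2, -0.5]
width: 11.7
```

Run:
```python
from h import *
for i in range(3): st()
```

```text
t7.95 pos [515.9  95.6 241.4] yawz 149.11 tilt [-0.001   0.0003] q6 -142.7 F [-0.38 -0.16 -0.49] M [0.021 0.082 0.136] eff6 0.439 w 11.7
t7.95 pos [515.9  95.6 241.4] yawz 149.11 tilt [-0.001   0.0003] q6 -142.7 F [-0.38 -0.16 -0.49] M [0.021 0.082 0.136] eff6 0.439 w 11.7
t7.95 pos [515.9  95.6 241.4] yawz 149.11 tilt [-0.001   0.0003] q6 -142.7 F [-0.38 -0.16 -0.49] M [0.021 0.082 0.136] eff6 0.439 w 11.7
```

Request:
move_arm([
  [0,0,0,0.5,0,0],
  [0,0,0,0,0,0],
])

```text
time: 8.2
eef_pos: [515.9, 95.6, 241.4]
orientation: [-0.674, 0.211, 0.675, 0.211]
contact_force: [-0.5, 1.3, 0.2]
width: 11.6
```

Run:
```python
from h import *
for i in range(3): st()
```

```text
t8.20 pos [515.9  95.6 241.4] yawz 145.22 tilt [-0.001   0.0003] q6 -138.8 F [-0.5   1.26  0.17] M [0.028 0.124 0.021] eff6 0.412 w 11.6
t8.20 pos [515.9  95.6 241.4] yawz 145.22 tilt [-0.001   0.0003] q6 -138.8 F [-0.5   1.26  0.17] M [0.028 0.124 0.021] eff6 0.412 w 11.6
t8.20 pos [515.9  95.6 241.4] yawz 145.22 tilt [-0.001   0.0003] q6 -138.8 F [-0.5   1.26  0.17] M [0.028 0.124 0.021] eff6 0.412 w 11.6
```

Request:
move_arm([
  [0,0,0,0.86,0,0],
  [0,0,0,0.86,0,0],
  [0,0,0,0.86,0,0],
  [0,0,0,0.86,0,0],
  [0,0,0,0.86,0,0],
  [0,0,0,0.86,0,0],
  [0,0,0,0.86,0,0],
  [0,0,0,0.86,0,0],
  [0,0,0,0.86,0,0],
  [0,0,0,0.86,0,0],
  [0,0,0,0.86,0,0],
  [0,0,0,0.86,0,0],
  [0,0,0,0,0,0],
])

```text
time: 9.82
eef_pos: [515.9, 95.7, 241.4]
orientation: [-0.363, 0.607, 0.364, 0.606]
contact_force: [-0.6, -0.3, 0.8]
width: 11.9
```

Run:
```python
from h import *
need((515.9,95.5,242),153.15-120)
```

```text
t9.82 pos [515.9  95.7 241.4] yawz 61.87 tilt [-0.001  -0.0005] q6 -55.4 F [-0.57 -0.35  0.78] M [-0.017  0.149  0.055] eff6 0.731 w 11.9
shift mm [-0.64 -0.14 -0.19] turn [ 3.59e+00 -8.00e-03 -3.00e-03]
```

Request:
move_arm([
  [0,0,0,0.9,0,0],
  [0,0,0,0.9,0,0],
  [0,0,0,0.9,0,0],
  [0,0,0,0.88,0,0],
  [0,0,0,0,0,0],
])

```text
time: 10.45
eef_pos: [515.9, 95.8, 241.4]
orientation: [-0.204, 0.677, 0.204, 0.676]
contact_force: [-0.5, 0.3, 1.0]
width: 11.7
```

Run:
```python
from h import *
need((515.9,95.5,242),153.15-120)
```

```text
t10.45 pos [515.9  95.8 241.4] yawz 33.59 tilt [-0.0012 -0.0008] q6 -27.1 F [-0.5   0.26  1.02] M [-0.108  0.109 -0.048] eff6 0.621 w 11.7
shift mm [-0.65 -0.26 -0.12] turn [ 0.055 -0.01   0.   ]
```

Request:
move_arm([
  [0,0,0,0.4,0,0],
  [0,0,0,0,0,0],
])

```text
time: 10.7
eef_pos: [515.9, 95.8, 241.4]
orientation: [-0.189, 0.682, 0.188, 0.681]
contact_force: [0.0, 0.1, -0.9]
width: 11.7
```

Run:
```python
from h import *
need((515.9,95.5,242),153.15-150)
```

```text
t10.70 pos [515.9  95.8 241.4] yawz 30.90 tilt [-0.0012 -0.0008] q6 -24.4 F [ 0.01  0.14 -0.88] M [-0.06   0.175  0.044] eff6 0.416 w 11.7
shift mm [-0.65 -0.26 -0.13] turn [ 3.469e+00 -1.000e-02  3.000e-03]
```

Request:
move_arm([
  [0,0,0,0.25,0,0],
  [0,0,0,0,0,0],
])

```text
time: 10.95
eef_pos: [515.9, 95.8, 241.4]
orientation: [-0.177, 0.685, 0.177, 0.684]
contact_force: [-0.2, 0.2, -0.6]
width: 12.0
```

Run:
```python
from h import *
need((515.9,95.5,242),153.15-150)
```

```text
t10.95 pos [515.9  95.8 241.4] yawz 29.05 tilt [-0.0012 -0.0008] q6 -22.5 F [-0.23  0.23 -0.57] M [0.005 0.164 0.058] eff6 0.237 w 12.0
shift mm [-0.64 -0.28 -0.12] turn [ 3.237e+00 -1.000e-02  3.000e-03]
```

Request:
move_arm([
  [0,0,0,0.25,0,0],
  [0,0,0,0,0,0],
])

```text
time: 11.2
eef_pos: [515.9, 95.8, 241.4]
orientation: [-0.165, 0.688, 0.165, 0.687]
contact_force: [-1.0, 0.1, 0.6]
width: 11.8
```

Run:
```python
from h import *
need((515.9,95.5,242),153.15-150)
```

```text
t11.20 pos [515.9  95.8 241.4] yawz 26.98 tilt [-0.0012 -0.0008] q6 -20.5 F [-1.05  0.15  0.58] M [-0.054  0.144  0.059] eff6 0.221 w 11.8
shift mm [-0.63 -0.27 -0.12] turn [ 2.978 -0.01   0.003]
```

Request:
move_arm([
  [0,0,0,0.25,0,0],
  [0,0,0,0,0,0],
])

```text
time: 11.45
eef_pos: [515.9, 95.8, 241.4]
orientation: [-0.152, 0.691, 0.152, 0.69]
contact_force: [-0.3, 0.8, 0.4]
width: 11.9
```

Run:
```python
from h import *
need((515.9,95.5,242),153.15-150)
```

```text
t11.45 pos [515.9  95.8 241.4] yawz 24.85 tilt [-0.0012 -0.0008] q6 -18.3 F [-0.28  0.83  0.37] M [-0.047  0.154  0.03 ] eff6 0.211 w 11.9
shift mm [-0.62 -0.29 -0.1 ] turn [ 2.712 -0.01   0.004]
```

Request:
move_arm([
  [0,0,0,0.9,0,0],
  [0,0,0,0.9,0,0],
  [0,0,0,0.85,0,0],
  [0,0,0,0,0,0],
])

```text
time: 11.95
eef_pos: [515.9, 95.8, 241.4]
orientation: [-0.019, 0.707, 0.019, 0.706]
contact_force: [-0.4, 0.1, -1.9]
width: 11.9
```

Run:
```python
from h import *
need((515.9,95.5,242),153.15-150)
```

```text
t11.95 pos [515.9  95.8 241.4] yawz 3.06 tilt [-0.0012 -0.0008] q6 3.4 F [-0.41  0.09 -1.88] M [-0.058  0.196 -0.067] eff6 0.624 w 11.9
shift mm [-0.63 -0.31  0.02] turn [-0.012 -0.009  0.005]
```

Request:
move_arm([
  [0,0,0,0.3,0,0],
  [0,0,0,0,0,0],
])

```text
time: 12.2
eef_pos: [515.9, 95.8, 241.4]
orientation: [-0.006, 0.708, 0.005, 0.707]
contact_force: [0.3, 0.6, 0.2]
width: 12.0
```

Run:
```python
from h import *
need((515.9,95.5,242),153.15-150)
```

```text
t12.20 pos [515.9  95.8 241.4] yawz 0.92 tilt [-0.0012 -0.0007] q6 5.6 F [0.29 0.62 0.15] M [-0.001  0.255  0.125] eff6 0.331 w 12.0
shift mm [-0.65 -0.31  0.02] turn [-0.279 -0.009  0.005]
```

Request:
move_arm([
  [0,0,0,0.15,0,0],
  [0,0,0,0,0,0],
])

```text
time: 12.45
eef_pos: [515.9, 95.8, 241.4]
orientation: [0.001, 0.708, -0.001, 0.707]
contact_force: [0.3, -0.0, -0.6]
width: 11.4
```

Run:
```python
from h import *
need((515.9,95.5,242),153.15-150)
```

```text
t12.45 pos [515.9  95.8 241.4] yawz -0.19 tilt [-0.0012 -0.0007] q6 6.7 F [ 0.26 -0.04 -0.64] M [-0.023  0.174  0.041] eff6 0.178 w 11.4
shift mm [-0.64 -0.31  0.03] turn [-0.417 -0.009  0.005]
```

Request:
move_arm([
  [0,0,0,0.2,0,0],
  [0,0,0,0,0,0],
])

```text
time: 12.7
eef_pos: [515.9, 95.8, 241.4]
orientation: [0.011, 0.707, -0.012, 0.707]
contact_force: [-0.6, 0.3, -0.1]
width: 11.9
```

Run:
```python
from h import *
need((515.9,95.5,242),153.15-180)
```

```text
t12.70 pos [515.9  95.8 241.4] yawz -1.86 tilt [-0.0012 -0.0007] q6 8.4 F [-0.6   0.3  -0.13] M [0.01  0.192 0.058] eff6 0.198 w 11.9
shift mm [-0.63 -0.33  0.03] turn [ 3.124 -0.007  0.007]
```

Request:
move_arm([
  [0,0,0,0.3,0,0],
  [0,0,0,0,0,0],
])

```text
time: 12.95
eef_pos: [515.9, 95.8, 241.4]
orientation: [0.026, 0.707, -0.027, 0.706]
contact_force: [0.2, 1.3, -0.2]
width: 11.3
```

Run:
```python
from h import *
need((515.9,95.5,242),153.15-180)
```

```text
t12.95 pos [515.9  95.8 241.4] yawz -4.28 tilt [-0.0012 -0.0007] q6 10.8 F [ 0.2   1.28 -0.23] M [-0.073  0.201  0.073] eff6 0.264 w 11.3
shift mm [-0.63 -0.31  0.05] turn [ 2.821 -0.007  0.007]
```

Request:
move_arm([
  [0,0,0,0.9,0,0],
  [0,0,0,0.9,0,0],
  [0,0,0,0.9,0,0],
  [0,0,0,0,0,0],
  [0,0,0,0,0,0],
])

```text
time: 13.58
eef_pos: [515.9, 95.8, 241.4]
orientation: [0.159, 0.689, -0.16, 0.688]
contact_force: [0.4, -0.3, 0.8]
width: 11.6
```

Run:
```python
from h import *
need((515.9,95.5,242),153.15-180)
```

```text
t13.57 pos [515.9  95.8 241.4] yawz -26.11 tilt [-0.0011 -0.0007] q6 32.6 F [ 0.35 -0.31  0.84] M [-0.084  0.145 -0.02 ] eff6 -0.000 w 11.6
shift mm [-0.63 -0.29  0.15] turn [ 0.092 -0.005  0.008]
```

Request:
move_arm([
  [0,0,0,0.3,0,0],
  [0,0,0,0,0,0],
])

```text
time: 13.82
eef_pos: [515.9, 95.8, 241.4]
orientation: [0.173, 0.686, -0.173, 0.685]
contact_force: [-0.0, 0.3, 0.0]
width: 11.5
```

Run:
```python
from h import *
need((515.9,95.5,242),153.15-180)
```

```text
t13.82 pos [515.9  95.8 241.4] yawz -28.30 tilt [-0.0011 -0.0006] q6 34.8 F [-0.04  0.26  0.01] M [0.028 0.212 0.116] eff6 0.322 w 11.5
shift mm [-0.61 -0.27  0.15] turn [-0.181 -0.005  0.008]
```

Request:
move_arm([
  [0,0,0,0.18,0,0],
  [0,0,0,0,0,0],
])

```text
time: 14.08
eef_pos: [515.9, 95.8, 241.4]
orientation: [0.181, 0.684, -0.181, 0.683]
contact_force: [-0.2, 0.6, -0.7]
width: 11.8
```

Run:
```python
from h import *
need((515.9,95.5,242),153.15-180)
```

```text
t14.07 pos [515.9  95.8 241.4] yawz -29.68 tilt [-0.0012 -0.0006] q6 36.2 F [-0.17  0.61 -0.68] M [0.036 0.157 0.053] eff6 0.199 w 11.8
shift mm [-0.65 -0.26  0.16] turn [-0.354 -0.005  0.008]
```

Request:
move_arm([
  [0,0,0,0.2,0,0],
  [0,0,0,0,0,0],
])

```text
time: 14.32
eef_pos: [515.9, 95.8, 241.4]
orientation: [0.191, 0.681, -0.191, 0.68]
contact_force: [-0.6, -0.1, -0.7]
width: 11.2
```

Run:
```python
from h import *
need((515.9,95.5,242),153.15-210)
```

```text
t14.32 pos [515.9  95.8 241.4] yawz -31.36 tilt [-0.0012 -0.0006] q6 37.9 F [-0.55 -0.06 -0.69] M [-0.031  0.167  0.058] eff6 0.204 w 11.2
shift mm [-0.63 -0.27  0.18] turn [ 3.187e+00 -3.000e-03  9.000e-03]
```

Request:
move_arm([
  [0,0,0,0.3,0,0],
  [0,0,0,0,0,0],
])

```text
time: 14.58
eef_pos: [515.9, 95.8, 241.4]
orientation: [0.205, 0.677, -0.206, 0.676]
contact_force: [-0.5, 0.2, -0.0]
width: 11.9
```

Run:
```python
from h import *
need((515.9,95.5,242),153.15-210)
```

```text
t14.57 pos [515.9  95.8 241.4] yawz -33.79 tilt [-0.0011 -0.0006] q6 40.3 F [-0.5   0.23 -0.04] M [-0.005  0.154  0.02 ] eff6 0.264 w 11.9
shift mm [-0.63 -0.25  0.17] turn [ 2.883 -0.003  0.009]
```

Request:
move_arm([
  [0,0,0,0.9,0,0],
  [0,0,0,0.9,0,0],
  [0,0,0,0.9,0,0],
  [0,0,0,0,0,0],
  [0,0,0,0,0,0],
])

```text
time: 15.2
eef_pos: [515.9, 95.8, 241.4]
orientation: [0.33, 0.626, -0.33, 0.625]
contact_force: [0.1, 0.9, 0.4]
width: 11.3
```

```bash
python3 look.py w4
```

```text
t15.20 pos [515.9  95.8 241.4] yawz -55.63 tilt [-0.0011 -0.0006] q6 62.1 F [0.12 0.9  0.38] M [-0.017  0.161 -0.096] eff6 -0.030 w 11.3
knob 3218 [519.7  98.8  99.8] ((516.2595825195312, 96.11099243164062), (37.37834548950195, 37.84064483642578), 80.27084350585938)
needle 361 [516.3  95.5 104.9] ((515.4241333007812, 95.58844757080078), (10.568303108215332, 14.775144577026367), 35.42892074584961)
block 10006 [527.7 104.4  54.6] ((516.20068359375, 96.32363891601562), (71.4602279663086, 71.61536407470703), 86.06182861328125)
```

View pics/w4.png

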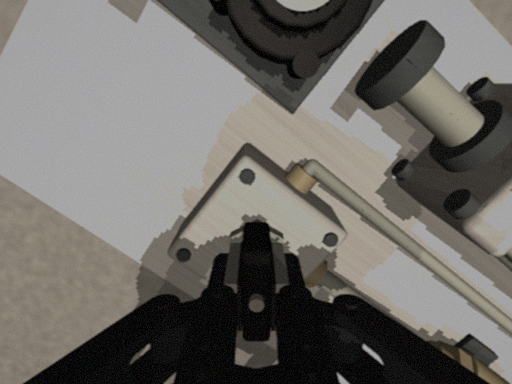

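Request:
move_arm([
  [0,0,0,0.25,0,0],
  [0,0,0,0,0,0],
])

```text
time: 15.5
eef_pos: [515.9, 95.8, 241.3]
orientation: [0.341, 0.62, -0.341, 0.619]
contact_force: [-0.1, -0.2, 0.3]
width: 11.6
```

Run:
```python
from h import *
need((515.9,95.5,242),153.15-210)
```

```text
t15.50 pos [515.9  95.8 241.3] yawz -57.66 tilt [-0.0011 -0.0005] q6 64.2 F [-0.1  -0.19  0.3 ] M [0.019 0.209 0.061] eff6 0.229 w 11.6
shift mm [-0.66 -0.16  0.29] turn [-0.101 -0.001  0.009]
```

Request:
move_arm([
  [0,0,0,0.15,0,0],
  [0,0,0,0,0,0],
])

```text
time: 15.75
eef_pos: [515.9, 95.8, 241.4]
orientation: [0.347, 0.616, -0.348, 0.615]
contact_force: [0.6, -0.3, 0.8]
width: 11.4
```

Run:
```python
from h import *
need((515.9,95.5,242),153.15-210)
```

```text
t15.75 pos [515.9  95.8 241.4] yawz -58.91 tilt [-0.0011 -0.0005] q6 65.4 F [ 0.58 -0.27  0.77] M [0.049 0.296 0.073] eff6 0.207 w 11.4
shift mm [-0.62 -0.16  0.26] turn [-0.257 -0.001  0.009]
```

Request:
move_arm([
  [0,0,0,0.15,0,0],
  [0,0,0,0,0,0],
])

```text
time: 16.0
eef_pos: [515.9, 95.8, 241.3]
orientation: [0.354, 0.612, -0.355, 0.612]
contact_force: [-0.3, 1.0, -0.7]
width: 11.9
```

Run:
```python
from h import *
need((515.9,95.5,242),153.15-210)
```

```text
t16.00 pos [515.9  95.8 241.3] yawz -60.16 tilt [-0.0011 -0.0007] q6 66.7 F [-0.34  0.97 -0.75] M [-0.005  0.116  0.214] eff6 0.301 w 11.9
shift mm [-0.66 -0.16  0.27] turn [-0.414  0.     0.009]
```

Request:
move_arm([
  [0,0,0,0.06,0,0],
  [0,0,0,0,0,0],
])

```text
time: 16.25
eef_pos: [515.9, 95.9, 241.4]
orientation: [0.357, 0.61, -0.357, 0.61]
contact_force: [-0.6, 0.0, -1.0]
width: 11.5
```

Run:
```python
from h import *
need((515.9,95.5,242),153.15-210)
```

```text
t16.25 pos [515.9  95.9 241.4] yawz -60.65 tilt [-0.001  -0.0008] q6 67.2 F [-0.63  0.01 -0.99] M [0.021 0.116 0.216] eff6 0.273 w 11.5
shift mm [-0.64 -0.18  0.32] turn [-0.476  0.001  0.009]
```

Request:
move_arm([
  [0,0,0,0,0,0],
])

```text
time: 16.38
eef_pos: [515.9, 95.9, 241.3]
orientation: [0.357, 0.611, -0.357, 0.61]
contact_force: [0.2, 0.2, -0.8]
width: 11.3
```

Run:
```python
from h import *
need((515.9,95.5,242),153.15-210)
```

```text
t16.38 pos [515.9  95.9 241.3] yawz -60.65 tilt [-0.0011 -0.0008] q6 67.2 F [ 0.17  0.24 -0.81] M [0.019 0.098 0.217] eff6 0.236 w 11.3
shift mm [-0.65 -0.15  0.32] turn [-0.475  0.001  0.01 ]
```

Request:
move_arm([
  [0,0,0,-0.9,0,0],
  [0,0,0,-0.9,0,0],
  [0,0,0,-0.9,0,0],
  [0,0,0,-0.9,0,0],
  [0,0,0,-0.9,0,0],
  [0,0,0,-0.9,0,0],
  [0,0,0,-0.9,0,0],
  [0,0,0,-0.9,0,0],
  [0,0,0,-0.9,0,0],
  [0,0,0,-0.9,0,0],
  [0,0,0,-0.9,0,0],
  [0,0,0,-0.9,0,0],
  [0,0,0,0,0,0],
])

```text
time: 18.0
eef_pos: [515.9, 95.7, 241.4]
orientation: [-0.172, 0.686, 0.173, 0.685]
contact_force: [-0.1, 0.1, -0.1]
width: 11.8
```

Run:
```python
from h import *
need((515.9,95.5,242),33.3)
```

```text
t18.00 pos [515.9  95.7 241.4] yawz 28.24 tilt [-0.0013 -0.    ] q6 -21.8 F [-0.1   0.13 -0.06] M [-0.002  0.125  0.052] eff6 -0.573 w 11.8
shift mm [-0.64 -0.15 -0.06] turn [-0.632 -0.008 -0.005]
```

Request:
move_arm([
  [0,0,0,-0.62,0,0],
  [0,0,0,0,0,0],
  [0,0,0,0,0,0],
])

```text
time: 18.38
eef_pos: [515.9, 95.7, 241.3]
orientation: [-0.199, 0.679, 0.2, 0.678]
contact_force: [0.0, 1.0, 0.8]
width: 11.4
```

Run:
```python
from h import *
need((515.9,95.5,242),33.3)
```

```text
t18.38 pos [515.9  95.7 241.3] yawz 32.78 tilt [-0.0013  0.    ] q6 -26.3 F [0.04 0.98 0.76] M [-0.078  0.143  0.02 ] eff6 -0.001 w 11.4
shift mm [-0.65 -0.14 -0.06] turn [-0.064 -0.008 -0.005]
```

Request:
move_arm([
  [0,0,0,0,0,0],
  [0,0,0,0,0,0],
  [0,0,0,0,0,0],
  [0,0,0,0,0,0],
], jaw=0.045)

```text
time: 18.88
eef_pos: [516.0, 95.6, 241.6]
orientation: [-0.198, 0.679, 0.198, 0.679]
contact_force: [-0.0, -0.4, 0.6]
width: 44.9
```

Request:
move_arm([
  [-0.03,0,0,0,0,0],
  [-0.05,0,0,0,0,0],
  [0,0,0,0,0,0],
  [0,0,0,0,0,0],
])

```text
time: 19.38
eef_pos: [515.8, 95.5, 322.5]
orientation: [-0.198, 0.68, 0.198, 0.678]
contact_force: [0.3, -0.6, 0.2]
width: 44.7
```

```bash
python3 look.py w5
```

```text
t19.38 pos [515.8  95.5 322.5] yawz 32.55 tilt [-0.0026 -0.0001] q6 -26.1 F [ 0.31 -0.6   0.24] M [ 0.02  -0.004  0.035] eff6 -0.000 w 44.7
knob 1094 [514.4  97.5 100.4] ((515.3634033203125, 95.8179702758789), (11.674431800842285, 44.21452713012695), 32.9471549987793)
needle 83 [515.4  96.1 104.8] ((515.5480346679688, 96.61414337158203), (5.621466636657715, 7.578342437744141), 3.4784340858459473)
block 6193 [512.2 100.9  54.7] ((515.5925903320312, 95.8331298828125), (72.12203979492188, 72.33019256591797), 86.36099243164062)
```

View pics/w5.png

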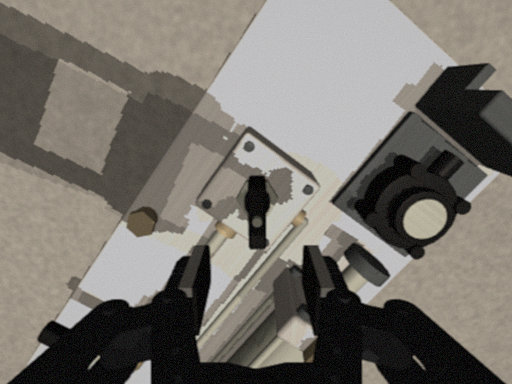

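Run:
```python
from h import *
need((449.2,-70.2,322),-4)
```

```text
t19.43 pos [516.   95.5 322.9] yawz 32.55 tilt [-0.0017 -0.    ] q6 -26.1 F [ 0.52 -0.35  0.21] M [-0.019  0.002  0.019] eff6 0.001 w 45.1
shift mm [   1.06 -103.74 -145.39] turn [ 4.568e+00 -1.200e-02 -3.000e-03]
```

Request:
move_arm([
  [0,-0.0208,-0.0291,0,0,0],
  [0,-0.0208,-0.0291,0,0,0],
  [0,-0.0208,-0.0291,0,0,0],
  [0,-0.0208,-0.0291,0,0,0],
  [0,-0.0208,-0.0291,0,0,0],
  [0,0,0,0.92,0,0],
  [0,0,0,0.92,0,0],
  [0,0,0,0.92,0,0],
  [0,0,0,0.92,0,0],
  [0,0,0,0.92,0,0],
  [0,0,0,0,0,0],
], jaw=0.0)

```text
time: 20.8
eef_pos: [445.0, -75.6, 309.5]
orientation: [0.034, 0.715, -0.032, 0.698]
contact_force: [0.4, 0.7, -0.2]
width: -0.2
```

Run:
```python
from h import *
need((449.2,-70.2,322),-4)
cm=camera_model("wrist")
p,d=capture("wrist");cv2.imwrite("pics/w6.png",p[:,:,::-1])
w=cloud("wrist",d,cm);m=(d>0)&(np.hypot(w[...,0]-463,w[...,1]+100)<62)&(w[...,2]>64)&(w[...,2]<80);q=w[m]
print(len(q),q.mean(0),cv2.minAreaRect(q[:,:2].astype(np.float32)))
need((449.2,-70.2,230),-4)
p,d=capture("top");cv2.imwrite("pics/top2.png",cv2.resize(p[120:230,160:335,::-1],None,fx=4.5,fy=4.5,interpolation=2))
```

```text
t20.80 pos [445.  -75.6 309.5] yawz -5.40 tilt [-0.0237  0.0038] q6 -8.9 F [ 0.36  0.74 -0.24] M [-0.004 -0.017 -0.019] eff6 0.680 w -0.2
shift mm [-12.58   5.75   3.41] turn [-0.175 -0.172 -0.013]
2331 [468.85199978 -99.25145822  71.53474289] ((466.77728271484375, -100.8521499633789), (16.44101905822754, 85.86473846435547), 87.90806579589844)
t20.85 pos [445.  -75.5 309.5] yawz -5.32 tilt [-0.0238  0.0039] q6 -9.0 F [ 0.21  0.62 -0.22] M [-0.001  0.015 -0.   ] eff6 0.228 w 0.0
shift mm [79.4   5.57  5.63] turn [-0.166 -0.172 -0.014]
```

View pics/w6.png

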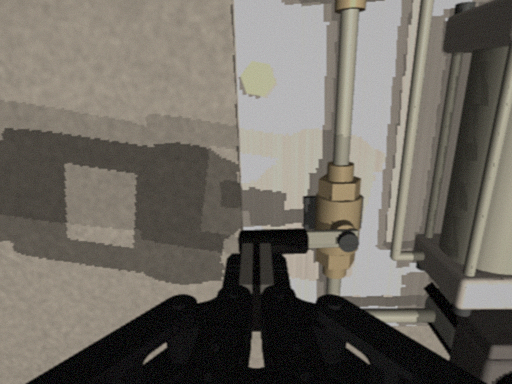

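Request:
move_arm([
  [0,0.0056,0.0056,-0.166,-0.172,-0.014],
  [0.02,0,0,0,0,0],
  [0.02,0,0,0,0,0],
  [0,0,0,0,0,0],
])

```text
time: 21.4
eef_pos: [452.4, -69.4, 268.7]
orientation: [0.021, 0.705, -0.021, 0.709]
contact_force: [-0.8, 1.0, -0.0]
width: -0.1
```

Run:
```python
from h import *
need((449.2,-70.2,230),-4)
```

```text
t21.40 pos [452.4 -69.4 268.7] yawz -3.41 tilt [ 0.0054 -0.0006] q6 -9.9 F [-0.79  1.   -0.05] M [-0.019 -0.002  0.027] eff6 0.009 w -0.1
shift mm [38.72 -0.95 -3.38] turn [0.073 0.039 0.002]
```

Request:
move_arm([
  [0.014,-0.001,-0.0034,0.073,0.039,0],
  [0.013,0,0,0,0,0],
  [0.011,0,0,0,0,0],
  [0,0,0,0,0,0],
])

```text
time: 21.9
eef_pos: [449.3, -70.2, 229.4]
orientation: [0.024, 0.706, -0.024, 0.707]
contact_force: [0.6, 0.3, 0.1]
width: 0.1
```

Run:
```python
from h import *
need((449.2,-70.2,230),-4)
```

```text
t21.90 pos [449.3 -70.2 229.4] yawz -3.93 tilt [ 0.002  -0.0007] q6 -9.6 F [0.57 0.27 0.14] M [-0.009  0.021  0.012] eff6 0.000 w 0.1
shift mm [-0.56 -0.05 -0.13] turn [0.008 0.015 0.004]
```

Request:
move_arm([
  [0,-0.006,0,0,0,0],
  [0,-0.005,0,0,0,0],
  [0,-0.0059,-0.0017,-0.75,0,0],
  [0,-0.0059,-0.0017,-0.75,0,0],
  [0,-0.0059,-0.0017,-0.75,0,0],
  [0,-0.0059,-0.0017,-0.75,0,0],
  [0,0,0,0,0,0],
])

```text
time: 22.78
eef_pos: [444.1, -106.6, 230.5]
orientation: [-0.126, 0.694, 0.129, 0.697]
contact_force: [-0.3, 0.5, 0.1]
width: -0.1
```

```bash
cat >> h.py <<'E'
def lev(phi,r=55,d=19,z=230,piv=(502,-103.9),j=-4.0):
    a=np.radians(180+j+phi);u=np.array([np.cos(a),np.sin(a)]);t=np.array([-u[1],u[0]])
    s=observe();e=s['eef_pos'][:2]-piv;print('now radial %.1f tang %.1f (rel to phi)'%(e@u,e@t))
    need((*(np.array(piv)+r*u-d*t),z),j+phi)
E
python3 - <<'E'
from h import *
lev(24)
E
```

```text
now radial 55.3 tang -17.3 (rel to phi)
t22.77 pos [ 444.1 -106.6  230.5] yawz 20.76 tilt [0.0044 0.0043] q6 -39.0 F [-0.28  0.54  0.14] M [-0.012  0.044  0.002] eff6 -0.623 w -0.1
shift mm [0.49 1.71 0.31] turn [ 0.096  0.04  -0.018]
```

Run:
```python
from h import *
p,d=capture("wrist");cv2.imwrite("pics/w7.png",p[:,:,::-1])
```

```text
(no output)
```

View pics/w7.png

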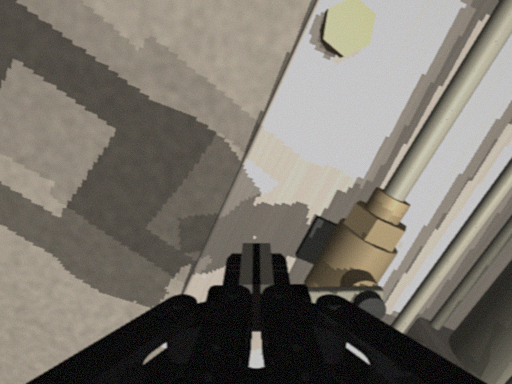

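Request:
move_arm([
  [0,-0.005,-0.0017,-0.75,-0.02,0.02],
  [0,-0.0059,-0.0017,-0.75,0,0],
  [0,-0.0059,-0.0017,-0.75,0,0],
  [0,-0.0059,-0.0017,-0.75,0,0],
  [0,-0.0059,-0.0017,-0.75,0,0],
  [0,-0.0059,-0.0017,-0.75,0,0],
  [0,-0.0059,-0.0017,-0.75,0,0],
  [0,0,0,0,0,0],
])

```text
time: 23.82
eef_pos: [459.4, -144.2, 230.7]
orientation: [-0.366, 0.601, 0.373, 0.605]
contact_force: [-0.2, -0.6, 1.4]
width: -0.1
```

Run:
```python
from h import *
lev(66)
```

```text
now radial 55.6 tang -18.7 (rel to phi)
t23.82 pos [ 459.4 -144.2  230.7] yawz 63.01 tilt [-0.0004  0.0107] q6 -85.1 F [-0.24 -0.55  1.44] M [-0.002  0.035 -0.056] eff6 -0.598 w -0.1
shift mm [0.72 0.31 0.63] turn [ 0.127  0.067 -0.038]
```

Request:
move_arm([
  [0,-0.0059,-0.0012,-0.65,0.06,-0.04],
  [0,-0.0059,-0.0017,-0.75,0,0],
  [0,-0.0059,-0.0017,-0.75,0,0],
  [0,0,0,0,0,0],
])

```text
time: 24.32
eef_pos: [473.7, -154.4, 230.7]
orientation: [-0.453, 0.542, 0.454, 0.542]
contact_force: [-0.1, -0.5, 0.4]
width: -0.1
```

Run:
```python
from h import *
lev(90)
```

```text
now radial 52.3 tang -24.7 (rel to phi)
t24.32 pos [ 473.7 -154.4  230.7] yawz 79.87 tilt [-0.0013  0.001 ] q6 -102.2 F [-0.07 -0.55  0.36] M [ 0.04  -0.018  0.007] eff6 -0.586 w -0.1
shift mm [ 0.7  -5.97 -2.04] turn [-0.766  0.006 -0.01 ]
```

Request:
move_arm([
  [0,-0.004,-0.002,-0.77,0,0],
  [0,0,0,0,0,0],
])

```text
time: 24.58
eef_pos: [476.9, -156.6, 230.7]
orientation: [-0.48, 0.519, 0.481, 0.518]
contact_force: [-0.3, 0.1, 0.1]
width: -0.1
```

Run:
```python
from h import *
lev(90)
```

```text
now radial 54.4 tang -21.3 (rel to phi)
t24.57 pos [ 476.9 -156.6  230.7] yawz 85.66 tilt [-0.0017  0.0012] q6 -108.1 F [-0.33  0.08  0.14] M [-0.036 -0.028 -0.029] eff6 -0.595 w -0.1
shift mm [ 0.73 -2.32 -0.62] turn [-0.043  0.008 -0.013]
```

Request:
move_arm([
  [0,-0.002,0,0,0,0],
  [0,0,0,0,0,0],
])

```text
time: 24.82
eef_pos: [478.7, -156.7, 230.8]
orientation: [-0.478, 0.52, 0.48, 0.52]
contact_force: [-0.3, 0.2, -0.3]
width: 0.1
```

Run:
```python
from h import *
lev(90)
```

```text
now radial 54.3 tang -19.6 (rel to phi)
t24.82 pos [ 478.7 -156.7  230.8] yawz 85.31 tilt [-0.002   0.0006] q6 -107.6 F [-0.26  0.21 -0.32] M [ 0.002 -0.022 -0.007] eff6 0.001 w 0.1
shift mm [ 0.82 -0.58 -0.66] turn [-0.087  0.003 -0.014]
```

Request:
move_arm([
  [0,-0.002,0,0,0,0],
  [0,0,0,0,0,0],
])

```text
time: 25.08
eef_pos: [480.1, -156.9, 230.8]
orientation: [-0.477, 0.522, 0.48, 0.519]
contact_force: [-1.6, -0.0, 1.9]
width: -0.2
```

Run:
```python
from h import *
lev(90)
```

```text
now radial 54.4 tang -18.2 (rel to phi)
t25.07 pos [ 480.1 -156.9  230.8] yawz 85.18 tilt [-0.0056  0.0008] q6 -107.4 F [-1.59 -0.03  1.9 ] M [0.018 0.314 0.001] eff6 -0.007 w -0.2
shift mm [ 0.77  0.83 -0.6 ] turn [-0.103  0.002 -0.04 ]
```

Request:
move_arm([
  [0,-0.002,0,0,0,0],
  [0,0,0,0,0,0],
])

```text
time: 25.32
eef_pos: [481.1, -157.1, 230.7]
orientation: [-0.475, 0.524, 0.481, 0.518]
contact_force: [-1.9, 0.0, 1.4]
width: -0.4
```

Run:
```python
from h import *
lev(90)
```

```text
now radial 54.5 tang -17.2 (rel to phi)
t25.32 pos [ 481.1 -157.1  230.7] yawz 85.09 tilt [-0.0118  0.0016] q6 -107.3 F [-1.85  0.04  1.45] M [0.046 0.245 0.01 ] eff6 -0.000 w -0.4
shift mm [ 0.75  1.81 -0.54] turn [-0.114  0.005 -0.085]
```

Request:
move_arm([
  [0,-0.002,0,0,0,0],
  [0,0,0,0,0,0],
])

```text
time: 25.58
eef_pos: [482.1, -157.2, 230.7]
orientation: [-0.473, 0.525, 0.483, 0.517]
contact_force: [-3.3, 0.6, 2.9]
width: 0.3
```

Run:
```python
from h import *
lev(90)
```

```text
now radial 54.5 tang -16.2 (rel to phi)
t25.57 pos [ 482.1 -157.2  230.7] yawz 85.01 tilt [-0.018   0.0026] q6 -107.1 F [-3.31  0.61  2.86] M [0.028 0.351 0.023] eff6 0.011 w 0.3
shift mm [ 0.74  2.81 -0.51] turn [-0.123  0.008 -0.13 ]
```

Request:
move_arm([
  [0,-0.002,0,-0.1,0,-0.13],
  [0,0,0,0,0,0],
])

```text
time: 25.82
eef_pos: [481.4, -157.4, 230.3]
orientation: [-0.477, 0.521, 0.485, 0.515]
contact_force: [-0.1, 0.2, 0.0]
width: 0.2
```

Run:
```python
from h import *
lev(90)
p,d=capture("wrist");cv2.imwrite("pics/w8.png",p[:,:,::-1])
```

```text
now radial 54.8 tang -16.8 (rel to phi)
t25.82 pos [ 481.4 -157.4  230.3] yawz 85.76 tilt [-0.0144  0.0028] q6 -108.0 F [-0.06  0.16  0.03] M [ 0.008  0.053 -0.005] eff6 -0.056 w 0.2
shift mm [ 0.3   2.22 -0.19] turn [-0.03   0.013 -0.104]
```

View pics/w8.png

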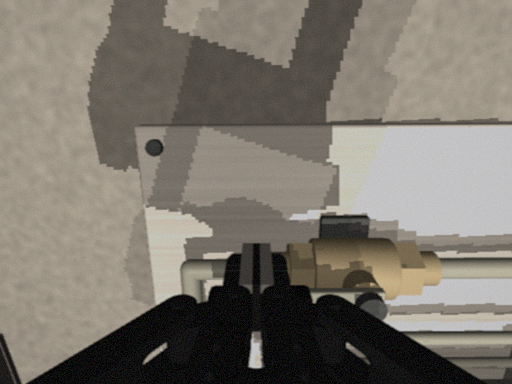

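Request:
move_arm([
  [0,-0.004,0,0,0,-0.1],
  [0,-0.004,0,0,0,-0.1],
  [0,-0.004,0,0,0,-0.1],
])

```text
time: 26.25
eef_pos: [484.2, -158.2, 229.6]
orientation: [-0.473, 0.523, 0.488, 0.514]
contact_force: [-44.1, 5.1, 31.1]
width: 0.3
```

Run:
```python
from h import *
lev(90)
```

```text
now radial 55.4 tang -13.9 (rel to phi)
t26.25 pos [ 484.2 -158.2  229.6] yawz 85.62 tilt [-0.0244  0.0069] q6 -107.8 F [-44.14   5.06  31.11] M [0.958 6.948 0.094] eff6 0.061 w 0.3
shift mm [-0.31  5.07  0.41] turn [-0.047  0.036 -0.178]
```

Request:
move_arm([
  [0,0.006,0,0,0,0],
  [0,0.015,0,0,0,0],
  [0,0.015,0,0,0,0],
  [-0.03,0,0,0,0,0],
  [-0.04,0,0,0,0,0],
  [-0.03,0,0,0,0,0],
  [0,0,0,0,0,0],
])

```text
time: 27.12
eef_pos: [450.5, -155.9, 333.9]
orientation: [-0.475, 0.522, 0.485, 0.517]
contact_force: [0.5, -0.0, -0.6]
width: 0.0
```

Run:
```python
from h import *
st();cm=camera_model("wrist")
p,d=capture("wrist");cv2.imwrite("pics/w9.png",p[:,:,::-1])
w=cloud("wrist",d,cm)
def rect(name,c,zl,zh,r):
    m=(d>0)&(np.hypot(w[...,0]-c[0],w[...,1]-c[1])<r)&(w[...,2]>zl)&(w[...,2]<zh);q=w[m]
    if len(q)>5: print(name,len(q),q.mean(0).round(1),cv2.minAreaRect(q[:,:2].astype(np.float32)))
rect('lever',(498,-140),64,80,50);rect('pipe',(508,-20),33,45,60)
```

```text
t27.12 pos [ 450.5 -155.9  333.9] yawz 85.47 tilt [-0.0151  0.0057] q6 -109.0 F [ 0.49 -0.05 -0.63] M [ 0.049 -0.063  0.051] eff6 -0.004 w 0.0
lever 1022 [ 497.7 -123.9   69.8] ((498.27752685546875, -139.03138732910156), (85.96004486083984, 14.662107467651367), 84.3067855834961)
pipe 2332 [518.4 -20.2  39. ] ((529.3465576171875, -23.189910888671875), (119.03841400146484, 66.64884948730469), 80.92699432373047)
```

View pics/w9.png

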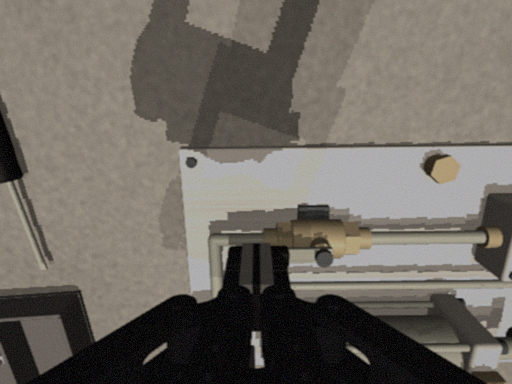

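Request:
move_arm([
  [-0.02,0,0.04,0,0,0],
  [-0.02,0,0.04,0,0,0],
  [0,0,0,0,0,0],
  [0,0,0,0,0,0],
])

```text
time: 27.68
eef_pos: [457.4, -74.6, 366.3]
orientation: [-0.471, 0.524, 0.488, 0.515]
contact_force: [0.3, -0.1, -0.8]
width: 0.2
```

Run:
```python
from h import *
st();cm=camera_model("wrist")
p,d=capture("wrist");cv2.imwrite("pics/w10.png",p[:,:,::-1])
w=cloud("wrist",d,cm)
def rect(name,c,zl,zh,r):
    m=(d>0)&(np.hypot(w[...,0]-c[0],w[...,1]-c[1])<r)&(w[...,2]>zl)&(w[...,2]<zh);q=w[m]
    if len(q)>5: print(name,len(q),q.mean(0).round(1),cv2.minAreaRect(q[:,:2].astype(np.float32)))
rect('lever',(498,-140),64,80,50);rect('block',(516,96),48,58,55);rect('knob',(516,95.5),94,102,32)
```

```text
t27.68 pos [457.4 -74.6 366.3] yawz 85.37 tilt [-0.026   0.0098] q6 -99.2 F [ 0.3  -0.06 -0.78] M [-0.023  0.034 -0.001] eff6 0.024 w 0.2
lever 1694 [ 497.5 -140.6   71.9] ((498.6659851074219, -138.6693115234375), (85.60661315917969, 16.289121627807617), 86.95896911621094)
block 3499 [505.3  86.5  54.4] ((515.21435546875, 94.93904113769531), (72.42967987060547, 71.92278289794922), 86.09844970703125)
knob 905 [513.9  93.8  99.3] ((515.6239013671875, 95.19754028320312), (14.114029884338379, 43.8809700012207), 34.01316833496094)
```

View pics/w10.png

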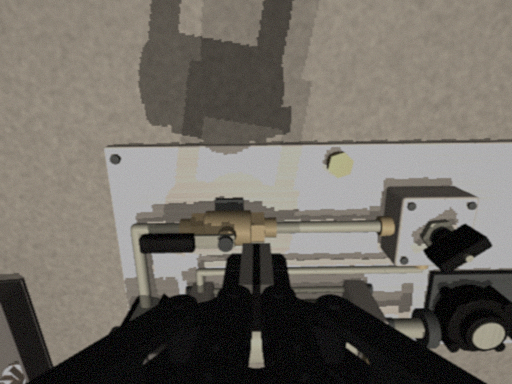

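Run:
```python
from h import *
cm=camera_model("wrist");p,d=capture("wrist");w=cloud("wrist",d,cm)
m=(d>0)&(np.hypot(w[...,0]-498,w[...,1]+140)<50)&(w[...,2]>70)&(w[...,2]<79);q=w[m]
# per-slice mean x vs y
ys=np.arange(-180,-100,6)
for y in ys:
    k=abs(q[:,1]-y)<3
    if k.sum()>5: print(y,k.sum(),q[k,0].mean().round(1),np.ptp(q[k,0]).round(1))
k=(q[:,1]<-132)&(q[:,1]>-176);print(90+np.degrees(np.arctan(-np.polyfit(q[k,1],q[k,0],1)[0])))
cv2.imwrite("pics/top3.png",cv2.resize(capture("top")[0][120:230,160:335,::-1],None,fx=4.5,fy=4.5))
```

```text
-180 64 495.9 15.6
-174 119 495.8 16.0
-168 122 496.2 16.5
-162 109 496.3 14.5
-156 113 496.8 15.2
-150 112 497.2 15.8
-144 112 497.6 14.9
-138 115 498.3 15.5
-132 69 498.5 15.0
-108 81 501.4 13.4
-102 95 501.3 14.3
86.01709331851715
```

View pics/top3.png

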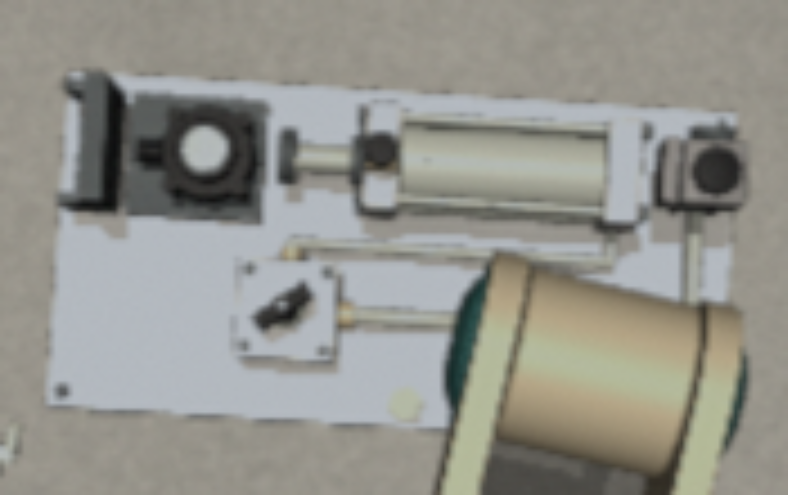

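```bash
python3 -c "
from station import *
print(close_job())"
```

```text
the job is handed in; nothing more can be done
None
```

The throttle is set three clicks open from its closed stop, the shut-off lever is fully open in line with its pipe, and the job was handed in at about 28 s of the 72 s.

- **Throttle closing:** I gripped the bar at 20 N and turned it clockwise. It passed six clicks, each peaking at about 0.06 to 0.14 N m. At the seventh click the torque stayed at about 0.215 N m over three readings. I stopped there, about 3.8° past click 0 and well under the 0.5 N m that spoils the seat. That puts the starting point at seven clicks open.
- **Throttle opening:** I turned it back 90°, three clicks from click 0, and released it. The released bar measured within about 0.2° of the third click. A later view at an angle read about 1° off, within that view's error.
- **Lever:** I pushed it round with closed fingers until it met its stop. Afterwards it measured 86.0° in the world frame, against 86.1° for the jig's direction, so it is in line with the pipe within measurement error. A coarser fit read 87.0°.

**One thing went less gently than planned:** the last push against the lever's stop reached about 44 N sideways (54 N in all) at the fingertips for a moment before I backed off. That is below the 120 N wrist limit. The 40 N limit is for the arm and gripper body, and only the fingertips should have been touching.

I did not touch the return knob, the plug or anything else. The robot was clear of everything at hand-in.

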